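Pack the puppet-stand kit, iron at the bottom

TASK

Pack the puppet stand's two parts into the open plywood box, the heavier one at the bottom and the light one on top: set the dark cast-iron base down gently (do not drop it) flat in the middle of the box, lengthwise along the box, and let go of it; then lay the red plastic cover flat on top of it, centred and lined up with it. The pale wooden pattern and the blue cover do not belong to this kit.

Things in the scene. Friction and masses are not known exactly. Their poses are not given: they have to be found in the camera images.
- crate_in (a point): Open-topped plywood packing box, fixed to the table, outside 192 x 162 x 66 mm high, walls and floor 6 mm thick, inside 180 x 150 mm and 60 mm deep. This point is the centre of its inner floor, 6 mm above the table; its x axis runs along the box's length (180 mm inside), y across it (150 mm inside), z up.
- iron_base_center (a point): Cast-iron base of a puppet stand: a dark grey rectangular block 80 (x) x 48 (y) x 30 (z) mm, weight 0.65 to 0.9 kg, flat top with a line of three flush black dots (they do not stand up). It lies flat on the table. This point is its centre, 15 mm above its underside; x along its length, y across, z up. A pale wooden block of the same shape (a pattern) lies nearby and is not wanted.
- red_cover_center (a point): Red plastic mechanism cover: a flat red rectangular part 90 (x) x 56 (y) x 22 (z) mm, closed below, weight 40 to 85 g, flat top with five black slots drawn across it. It lies flat on the table. This point is its centre, 11 mm above its underside; x along its length, y across, z up. A blue cover of the same shape lies nearby and is not wanted.
Not all that is in view belongs to the job. Leave any green look-alike of the part that bears iron_base_center alone.

How it is judged:
On the way:
1. the iron base lies flat on the floor of the box, in its middle and lengthwise along it, let go and still (horizontal distance between iron_base_center and crate_in below 0.03 m and z of iron_base_center in the frame of crate_in between 0.011 and 0.021 m and angle between iron_base_center's own z axis and vertical below 0.1 rad and angle between the x axis of iron_base_center and the x axis of crate_in, either way round below 0.27 rad and linear speed of iron_base below 0.03 m/s and angular speed of iron_base below 0.3 rad/s and contact force between each of the arm, the fingers and iron_base below 0.1 N), for 0.2 s.
At the end, for the whole second after the job is handed in: Iron base flat on the box floor, within 30 mm of its middle and 15 degrees of its length; red cover flat on the base, centred within 20 mm and lined up within 15 degrees; both within 6 degrees of level and at rest (horizontal distance between iron_base_center and crate_in below 0.03 m and z of iron_base_center in the frame of crate_in between 0.011 and 0.021 m and angle between each of iron_base_center, red_cover_center's own z axis and vertical below 0.1 rad and angle between the x axis of iron_base_center and the x axis of crate_in, either way round below 0.27 rad and horizontal distance between red_cover_center and iron_base_center below 0.02 m and z of red_cover_center in the frame of iron_base_center between 0.02 and 0.032 m and angle between the x axis of red_cover_center and the x axis of iron_base_center, either way round below 0.27 rad and linear speed of each of iron_base, red_cover below 0.03 m/s and angular speed of each of iron_base, red_cover below 0.3 rad/s); the robot touches nothing.
It fails at once if the iron base is dropped or thrown into the box: it moves faster than 0.5 m/s inside it, below the height of the rim (linear speed of iron_base above 0.5 m/s and horizontal distance between iron_base_center and crate_in below 0.085 m and height (world z) of iron_base_center below 0.066 m).
It also fails if it takes over 64 s, if anything falls off the work surface, if the arm or the gripper's body presses on something with over 40 N, if the wrist force passes 120 N, or if a joint passes its speed limit or range.

ROBOT

A 6-joint arm with a two-finger parallel gripper is mounted at the origin on the work surface. World frame = base frame: x ahead of the robot, y to its left, z up, the work surface at z = 0. Lengths are in m, angles in rad, forces in N, time in s.
With the tool pointing down it reaches from about 0.3 to 0.775 m from the base axis. Payload 14.6 kg.
Tool frame: the origin (TCP) lies on the centre line of the jaws, within the pads' length; the fingertips stand 19 mm ahead of it and the grasp point (between the pads) is the TCP; z points along the fingers, y is the direction in which the jaws open and shut (so a half turn about z gives the same grasp; the last joint's range is limited). The gripper opens to 94 mm and grips with 3 to 60 N. Pads are 16 mm wide; open, the fingers measure 119 mm over their backs; the gripper's body (75 mm by 177 mm) begins 78 mm behind the grasp point.
Start: joints at [-1.369, 0.3, 1.521, -0, 1.321, -0.067], TCP at [0.146, -0.53, 0.224] pointing down, gripper open.
Joint ranges: [-3.03, 3.03], [-0.79, 2.21], [0.23, 2.52], [-1.04, 4.18], [0, 3.07], [-2.55, 2.55]. Speed limits (rad/s): [2.22, 2.22, 2.57, 3.14, 3.14, 3.14].

INTERFACE

Orientations are given as [roll, pitch, yaw] about the fixed x, y, z axes, in that order (R = Rz(yaw) Ry(pitch) Rx(roll)).
In Python, from station import ctrl gives the robot as it stands. The module is installed in compiled form; this text tells all that it offers.
- The arm moves only by the shell command python3 -m creep 'ROWS' [FORCE]. ROWS is a JSON object of lists of equal length, an entry for each row: "translation": the shift along the world's x, y, z in mm, a list of three; "yaw": the turn about the world's z in rad; "gripper": the closure in counts, from 0 (fully open) to 255 (shut). A call has 1 to 5 rows; each row is the pose to reach, as a shift and turn from the pose measured when the call began; what a row does not reach only later rows make up. A row lasts 1/12 s, in which the tool goes at most 41.7 mm and 7.16 degrees, less where a joint would pass 70% of its speed; a pose out of reach is approached as far as the arm can. A call with a gripper value outside its range is refused whole. The fingers move at their own pace and stop on an object; FORCE is the grip in N (left out, the last holds). Time passes only in rows, so rows that repeat a pose let the fingers close. It gives the time, the measured TCP pose, the force and the opening at its end, in the units of the state.
- ctrl.get_obs(): the state, without advancing time (a new reading comes with each control period).
- ctrl.camera(name): name is "side" or "top"; returns a dict with "pixels" (400x640x3 uint8, red, green, blue), "depth" (400x640 float32, m along the optical axis (not along the pixel's ray), 0 where there is no reading), "fx", "fy", "cx", "cy" (pixels), "dist" ([k1, k2, p1, p2, k3] as OpenCV has them; the pictures are not rectified), "R" (3x3) and "t" (3): a world point X has camera coordinates R X + t. Camera axes: x right, y down, z forward; pixel columns grow to the right and rows downward; lengths in m; the calibration is good to about 2 mm. A picture is of the moment at which its call begins.
- ctrl.hand_in(): hands the job in, once; it reports no verdict.
The state is a dict: "time_s": time; "qpos": joint angles; "joint_vel": joint speeds; "tau": joint torques, N m; "ee_pos": TCP position; "eef_rot": TCP orientation; "force": force on the tool from outside, world axes, zero at the start; "moment": the same for the moment, N m; "grip_width": finger opening in m.
Only numpy, scipy, OpenCV 4.12 (cv2) and the standard library are available. Lean on these libraries where they do the work, as an engineer would, in place of code of your own. Each camera call takes 0.05 s, during which the arm holds its last target. There are 200 camera calls.

## Working session

There is one attempt and no reset: what is moved stays moved. The work goes in short steps, Python scripts to look and compute and a shell command to move; the robot and the scene stay as the last step left them, time stands still between calls to the robot, and variables do not carry over. Pictures are saved under pics/ and viewed, about 8 in all and at most 12, crops included, and the job is handed in when it is done.

```bash
mkdir -p pics; cat > h.py <<'E'
import numpy as np, cv2
from station import ctrl
def cloud(c):
    h,w=c["depth"].shape
    v,u=np.mgrid[:h,:w]
    K=np.array([[c["fx"],0,c["cx"]],[0,c["fy"],c["cy"]],[0,0,1]],float)
    n=cv2.undistortPoints(np.stack([u,v],-1).reshape(-1,1,2).astype(np.float64),K,np.array(c["dist"],float)).reshape(h,w,2)
    z=c["depth"][...,None]
    P=np.concatenate([n*z,z],-1)
    X=(P-np.array(c["t"]))@np.array(c["R"])
    X[c["depth"]==0]=np.nan
    return X
E
python3 - <<'E'
from h import *
o=ctrl.get_obs(); print(o)
for n in("top","side"):
    c=ctrl.camera(n); cv2.imwrite(f"pics/{n}0.png",c["pixels"][...,::-1]); np.save(f"{n}0.npy",cloud(c)); print(n,-np.array(c["R"]).T@c["t"])
E
```

```text
{'time_s': 0.0, 'qpos': array([-1.36860921e+00,  3.00449911e-01,  1.52160329e+00, -1.18939765e-05,
        1.32072593e+00, -6.66125079e-02]), 'joint_vel': array([ 1.40646741e-03,  1.08100295e-03,  2.39182796e-03, -5.03550035e-05,
        2.52566278e-03, -1.16307675e-04]), 'tau': array([-3.67568151e-03, -5.31814563e+01, -3.52741063e+01,  7.06866989e-02,
        2.43681466e-02, -1.27103090e-04]), 'ee_pos': array([ 0.14600194, -0.53000089,  0.22388856]), 'eef_rot': array([-3.14040804e+00, -6.74807081e-05,  2.68802537e-01]), 'force': array([ 0.41402698, -0.08472796, -0.15336027]), 'moment': array([ 0.02953131, -0.01029581, -0.00682205]), 'grip_width': 0.09398143536271016}
top [0.34486274 0.02042327 1.1959869 ]
side [0.23116125 0.72717005 0.47756285]
```

View pics/top0.png

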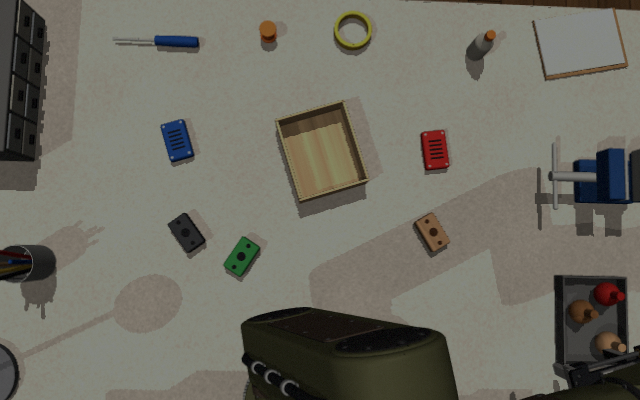

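View pics/side0.png

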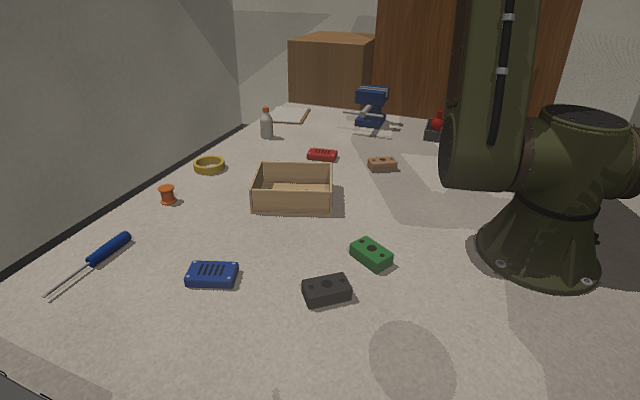

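Top view candidates: for the base, dark grey block (187,232) is wanted, while green (242,257) and pale wood (432,232) are look-alikes. For the cover, red (435,150) is wanted and blue (177,141) is not. The box is at (322,151).

```bash
cat >> h.py <<'E'
def rect(X,c,zlo,zhi,r=35,img=None):
    """min-area rectangle of points within zlo..zhi, in the blob nearest to pixel c"""
    h,w=X.shape[:2]; m=(X[...,2]>zlo)&(X[...,2]<zhi)
    win=np.zeros((h,w),bool); win[max(0,c[1]-r):c[1]+r,max(0,c[0]-r):c[0]+r]=1
    n,l,s,ce=cv2.connectedComponentsWithStats((m&win).astype(np.uint8))
    k=1+np.argmax(s[1:,4]); P=X[l==k]
    (cx,cy),(a,b),t=cv2.minAreaRect((P[:,:2]*1000).astype(np.float32))
    if a<b: a,b,t=b,a,t+90
    t=(t+90)%180-90
    print("ctr mm %.1f %.1f size %.1f %.1f long-axis deg %.1f rad %.3f  z med %.4f n %d"%(cx,cy,a,b,t,np.radians(t),np.median(P[:,2]),len(P)))
    return cx,cy,np.radians(t)
E
python3 - <<'E'
from h import *
X=np.load("top0.npy")
print("table z",np.nanmedian(X[60:100,100:250,2]))
rect(X,(187,232),.02,.045); rect(X,(435,150),.014,.04); rect(X,(322,151),.055,.08,65)
rect(X,(177,141),.014,.04); rect(X,(242,257),.02,.045)
im=cv2.imread("pics/top0.png")
a=cv2.resize(im[195:280,145:275],None,fx=4,fy=4,interpolation=2);b=cv2.resize(im[110:195,395:470],None,fx=4,fy=4,interpolation=2)
cv2.imwrite("pics/crop.png",np.clip(np.hstack([a[:, :500],b]).astype(float)*1.6,0,255).astype(np.uint8))
E
```

```text
table z -0.0008762672310050684
ctr mm 375.2 264.1 size 80.3 48.8 long-axis deg 38.1 rad 0.665  z med 0.0293 n 783
ctr mm 582.8 -298.8 size 90.7 57.1 long-axis deg 8.0 rad 0.139  z med 0.0208 n 910
ctr mm 565.9 -35.2 size 193.4 162.8 long-axis deg 18.2 rad 0.317  z med 0.0643 n 954
ctr mm 586.6 296.5 size 91.4 56.6 long-axis deg 17.5 rad 0.305  z med 0.0209 n 954
ctr mm 325.6 138.1 size 79.7 48.1 long-axis deg -31.9 rad -0.557  z med 0.0290 n 778
```

View pics/crop.png

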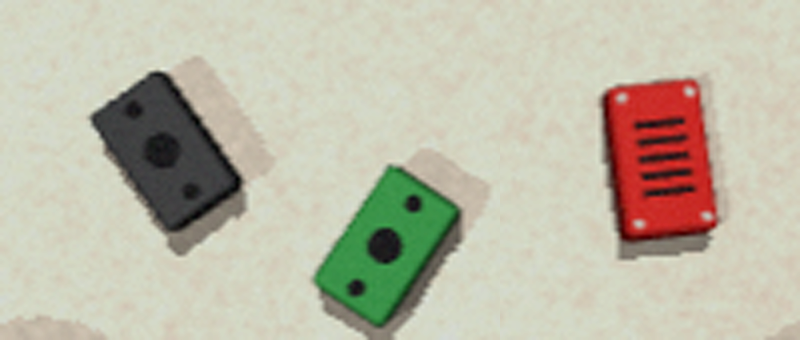

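The crop confirms it: the dark block at crop (165,150) and the red slotted cover at (660,160) are the wanted parts. Now moving to the base by way of a mid point.

```bash
python3 -m creep '{"translation":[[23,33,0],[46,66,0],[69,99,0],[92,132,0],[115,165,0]],"yaw":[0.05,0.1,0.15,0.2,0.25],"gripper":[0,0,0,0,0]}'
python3 -m creep '{"translation":[[23,33,0],[46,66,0],[69,99,0],[92,132,0],[115,165,0]],"yaw":[0.03,0.06,0.09,0.12,0.15],"gripper":[0,0,0,0,0]}'
```

```text
time_s: 0.52
ee_pos: [0.2615, -0.3632, 0.2237]
eef_rot: [-3.14, -0.0, 0.521]
force: [1.5, -0.2, -0.3]
grip_width: 0.094
time_s: 0.93
ee_pos: [0.3771, -0.1964, 0.2237]
eef_rot: [-3.14, -0.0, 0.672]
force: [1.3, -1.0, 0.1]
grip_width: 0.094
```

```bash
python3 -m creep '{"translation":[[5,40,0],[10,80,0],[15,120,0],[20,160,0],[20,200,0]],"yaw":[0,0,0,0,0],"gripper":[0,0,0,0,0]}'
python3 -m creep '{"translation":[[-4,40,0],[-8,80,0],[-12,120,0],[-17,160,0],[-22,200,0]],"yaw":[0,0,0,0,0],"gripper":[0,0,0,0,0]}'
python3 -m creep '{"translation":[[0,30,-20],[0,60,-50],[0,60,-85],[0,60,-110],[0,60,-120]],"yaw":[0,0,0,0,0],"gripper":[0,0,0,0,0]}'
python3 - <<'E'
from h import *
for n,p in(("top",0),("side",0)):
    c=ctrl.camera(n); cv2.imwrite(f"pics/{n}1.png",c["pixels"][...,::-1]); np.save(f"{n}1.npy",cloud(c))
im=cv2.imread("pics/side1.png"); cv2.imwrite("pics/c1.png",im[100:360,180:500])
o=ctrl.get_obs();print(o["ee_pos"],o["eef_rot"])
S=np.load("side0.npy"); rect(S,(327,290),.025,.045)
E
```

```text
time_s: 1.35
ee_pos: [0.397, 0.0056, 0.2237]
eef_rot: [-3.14, -0.0, 0.672]
force: [1.0, 0.2, -0.7]
grip_width: 0.0941
time_s: 1.77
ee_pos: [0.3741, 0.2076, 0.2237]
eef_rot: [-3.14, -0.0, 0.672]
force: [1.2, -0.1, 0.4]
grip_width: 0.0938
time_s: 2.18
ee_pos: [0.3724, 0.2671, 0.1002]
eef_rot: [-3.14, 0.005, 0.673]
force: [-1.3, -0.8, 0.8]
grip_width: 0.094
[0.37355291 0.2671106  0.10257387] [-3.13994928e+00  2.88679915e-03  6.71978931e-01]
ctr mm 375.7 265.8 size 79.5 49.3 long-axis deg 37.6 rad 0.657  z med 0.0307 n 971
```

View pics/c1.png

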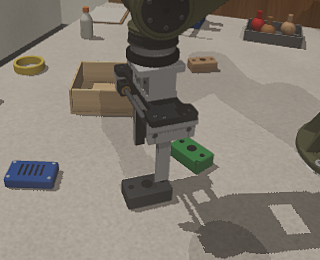

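The gripper stands over the dark base at crop (147,190), fingers astride it, and the green block is clear. Both cameras agree, so I descend and grip.

```bash
python3 -m creep '{"translation":[[2,-2,-20],[2,-2,-45],[2,-2,-65],[2,-2,-77],[2,-2,-77]],"yaw":[-0.01,-0.01,-0.01,-0.01,-0.01],"gripper":[0,0,0,0,0]}'
python3 -m creep '{"translation":[[0,0,0],[0,0,0],[0,0,0],[0,0,0],[0,0,0]],"yaw":[0,0,0,0,0],"gripper":[130,160,200,255,255]}' 50
python3 -m creep '{"translation":[[0,0,0],[0,0,0],[0,0,0],[0,0,0],[0,0,0]],"yaw":[0,0,0,0,0],"gripper":[255,255,255,255,255]}' 50
```

```text
time_s: 2.7
ee_pos: [0.3757, 0.2648, 0.0253]
eef_rot: [-3.14, 0.004, 0.661]
force: [-0.7, 0.1, -0.2]
grip_width: 0.0939
time_s: 3.12
ee_pos: [0.376, 0.2649, 0.026]
eef_rot: [-3.14, 0.003, 0.661]
force: [-0.6, 0.0, 0.2]
grip_width: 0.064
time_s: 3.53
ee_pos: [0.3761, 0.2651, 0.0263]
eef_rot: [-3.14, 0.002, 0.661]
force: [-2.4, 0.4, 4.3]
grip_width: 0.0474
```

```bash
python3 -m creep '{"translation":[[0,0,0],[0,0,0],[0,0,10],[0,0,25],[0,0,45]],"yaw":[0,0,0,0,0],"gripper":[255,255,255,255,255]}' 60
python3 -m creep '{"translation":[[0,0,20],[0,0,45],[0,0,70],[0,0,85],[0,0,90]],"yaw":[0,0,0,0,0],"gripper":[255,255,255,255,255]}'
python3 - <<'E'
from h import *
S=cloud(ctrl.camera("side")); 
c=ctrl.camera("side");cv2.imwrite("pics/s2.png",c["pixels"][100:360,180:500,::-1]);o=ctrl.get_obs();print(o["ee_pos"],o["eef_rot"],o["force"],o["grip_width"])
E
```

```text
time_s: 3.95
ee_pos: [0.375, 0.2644, 0.0708]
eef_rot: [-3.139, 0.006, 0.661]
force: [0.8, 0.2, -6.4]
grip_width: 0.0474
time_s: 4.37
ee_pos: [0.3753, 0.2645, 0.1631]
eef_rot: [-3.14, 0.004, 0.661]
force: [0.4, 0.8, -7.9]
grip_width: 0.0474
[0.37486772 0.26425231 0.16101096] [-3.13961135  0.00589341  0.6612832 ] [-0.2170873  -0.14222553 -7.3545675 ] 0.04806282008855868
```

View pics/s2.png

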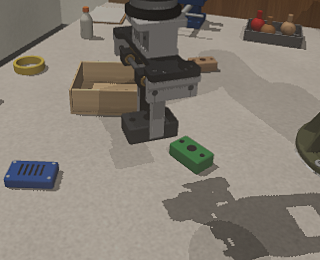

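The base is held level at crop (150,124), with a force reading of about 7.4 N that fits its weight. Carrying it over to the box.

```bash
python3 -m creep '{"translation":[[8,-12,0],[24,-36,0],[42,-66,0],[60,-96,0],[78,-126,0]],"yaw":[-0.03,-0.06,-0.09,-0.12,-0.15],"gripper":[255,255,255,255,255]}'
python3 -m creep '{"translation":[[18,-28,0],[36,-56,0],[54,-84,0],[72,-112,0],[90,-138,0]],"yaw":[-0.03,-0.06,-0.1,-0.14,-0.18],"gripper":[255,255,255,255,255]}'
python3 -m creep '{"translation":[[12,-18,0],[20,-30,0],[24,-36,0],[24,-36,0],[24,-36,0]],"yaw":[-0.01,-0.01,-0.01,-0.01,-0.01],"gripper":[255,255,255,255,255]}'
```

```text
time_s: 4.88
ee_pos: [0.4526, 0.1367, 0.1593]
eef_rot: [-3.139, 0.009, 0.51]
force: [0.9, 0.4, -7.5]
grip_width: 0.0473
time_s: 5.3
ee_pos: [0.5424, -0.0031, 0.1573]
eef_rot: [-3.137, 0.012, 0.328]
force: [0.3, 0.1, -7.2]
grip_width: 0.0476
time_s: 5.72
ee_pos: [0.5657, -0.0386, 0.1562]
eef_rot: [-3.136, 0.014, 0.318]
force: [-0.7, 0.9, -7.4]
grip_width: 0.0474
```

```bash
python3 -m creep '{"translation":[[0,3,-15],[0,3,-38],[0,3,-60],[0,3,-76],[0,3,-86]],"yaw":[0,0,0,0,0],"gripper":[255,255,255,255,255]}'
python3 -m creep '{"translation":[[0,0,-8],[0,0,-15],[0,0,-20],[0,0,-25],[0,0,-25]],"yaw":[0,0,0,0,0],"gripper":[255,255,255,255,255]}'
```

```text
time_s: 6.13
ee_pos: [0.5643, -0.0343, 0.0681]
eef_rot: [-3.135, 0.016, 0.32]
force: [0.2, 0.2, -7.1]
grip_width: 0.0475
time_s: 6.55
ee_pos: [0.5642, -0.0342, 0.0426]
eef_rot: [-3.135, 0.017, 0.32]
force: [-1.0, 0.3, -8.4]
grip_width: 0.0479
```

Creeping down the last 10 mm until the load comes off.

```bash
python3 -m creep '{"translation":[[1,0,-3],[1,0,-6],[1,0,-8],[1,0,-8],[1,0,-8]],"yaw":[0,0,0,0,0],"gripper":[255,255,255,255,255]}'
python3 -m creep '{"translation":[[0,0,-1],[0,0,-2],[0,0,-2],[0,0,-2],[0,0,-2]],"yaw":[0,0,0,0,0],"gripper":[255,255,255,255,255]}'
```

```text
time_s: 6.97
ee_pos: [0.5652, -0.0342, 0.0347]
eef_rot: [-3.135, 0.017, 0.319]
force: [0.2, -0.1, -7.0]
grip_width: 0.0474
time_s: 7.38
ee_pos: [0.5653, -0.0342, 0.0328]
eef_rot: [-3.135, 0.016, 0.319]
force: [-1.0, -0.5, -4.6]
grip_width: 0.0476
```

```bash
python3 -m creep '{"translation":[[0,0,-1],[0,0,-1.5],[0,0,-1.5],[0,0,-1.5],[0,0,-1.5]],"yaw":[0,0,0,0,0],"gripper":[255,255,255,255,255]}'
```

```text
time_s: 7.8
ee_pos: [0.5653, -0.0343, 0.0325]
eef_rot: [-3.135, 0.016, 0.32]
force: [-9.8, -0.3, 10.7]
grip_width: 0.0479
```

Down on the floor (the force has reversed). Release slowly, then rise.

```bash
python3 -m creep '{"translation":[[0,0,0],[0,0,0],[0,0,0],[0,0,0],[0,0,0]],"yaw":[0,0,0,0,0],"gripper":[100,70,40,0,0]}' 10
python3 -m creep '{"translation":[[0,0,0],[0,0,0],[0,0,0],[0,0,0],[0,0,0]],"yaw":[0,0,0,0,0],"gripper":[0,0,0,0,0]}'
python3 -m creep '{"translation":[[0,0,10],[0,0,30],[0,0,60],[0,0,95],[0,0,130]],"yaw":[0,0,0,0,0],"gripper":[0,0,0,0,0]}'
```

```text
time_s: 8.22
ee_pos: [0.5654, -0.0343, 0.0325]
eef_rot: [-3.135, 0.016, 0.32]
force: [0.1, -1.2, -0.0]
grip_width: 0.0775
time_s: 8.63
ee_pos: [0.5654, -0.0343, 0.0325]
eef_rot: [-3.135, 0.016, 0.32]
force: [-0.0, 0.1, -0.3]
grip_width: 0.0939
time_s: 9.05
ee_pos: [0.565, -0.0342, 0.1646]
eef_rot: [-3.135, 0.016, 0.32]
force: [0.3, -1.4, 0.8]
grip_width: 0.0941
```

```bash
python3 -m creep '{"translation":[[2,-35,0],[5,-75,0],[8,-115,0],[11,-155,0],[14,-190,0]],"yaw":[-0.04,-0.08,-0.12,-0.15,-0.18],"gripper":[0,0,0,0,0]}'
python3 -m creep '{"translation":[[2,-35,-5],[4,-60,-20],[4,-74,-40],[4,-74,-55],[4,-74,-65]],"yaw":[0,0,0,0,0],"gripper":[0,0,0,0,0]}'
python3 - <<'E'
from h import *
c=ctrl.camera("top"); X=cloud(c); a=c["pixels"][80:280,250:500,::-1]
rect(X,(322,151),.025,.045,40); rect(X,(322,151),.055,.08,65)
d=ctrl.camera("side"); S=cloud(d); b=d["pixels"][120:220,230:400,::-1]
for q,X0 in(("side0",np.load("side0.npy")),): rect(X0,(322,155),.017,.03,25)
cv2.imwrite("pics/c3.png",np.hstack([cv2.resize(a,(500,400)),cv2.resize(b,(300,176)) if 0 else cv2.copyMakeBorder(cv2.resize(b,(300,176)),0,224,0,0,0)]))
o=ctrl.get_obs();print(o["ee_pos"],o["eef_rot"],o["qpos"])
E
```

```text
time_s: 9.47
ee_pos: [0.5788, -0.2266, 0.1656]
eef_rot: [-3.136, 0.016, 0.138]
force: [-0.2, 0.2, -0.1]
grip_width: 0.0941
time_s: 9.88
ee_pos: [0.582, -0.3013, 0.0993]
eef_rot: [-3.135, 0.017, 0.136]
force: [-0.1, 1.1, -0.3]
grip_width: 0.0938
ctr mm 564.8 -35.5 size 81.4 48.4 long-axis deg 17.9 rad 0.313  z med 0.0349 n 735
ctr mm 565.8 -35.3 size 193.1 162.5 long-axis deg 18.4 rad 0.322  z med 0.0644 n 969
ctr mm 581.1 -297.7 size 89.3 54.6 long-axis deg 9.4 rad 0.164  z med 0.0244 n 252
[ 0.58220596 -0.30005291  0.09948146] [-3.13408352  0.01748004  0.13775393] [-0.52988377  0.65745622  1.29817867 -0.00527512  1.20433853  0.90515965]
```

View pics/c3.png

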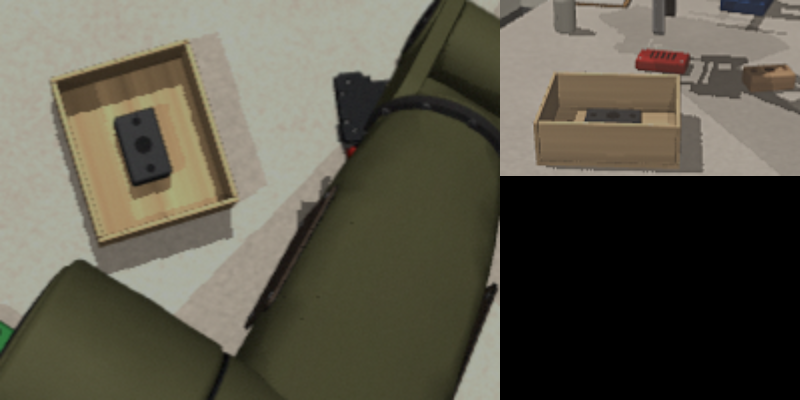

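The base lies flat and centred in the box (crop (143,147)), about 1 mm off the middle and 0.5° off its length. The gripper is above the red cover; descending to grip it.

```bash
python3 -m creep '{"translation":[[0,2,-20],[0,2,-45],[0,2,-63],[0,2,-74],[0,2,-76]],"yaw":[0,0,0,0,0],"gripper":[0,0,0,0,0]}'
python3 -m creep '{"translation":[[0,0,0],[0,0,0],[0,0,0],[0,0,0],[0,0,0]],"yaw":[0,0,0,0,0],"gripper":[80,100,130,180,200]}' 15
python3 -m creep '{"translation":[[0,0,0],[0,0,0],[0,0,0],[0,0,0],[0,0,0]],"yaw":[0,0,0,0,0],"gripper":[200,200,200,200,200]}'
python3 -m creep '{"translation":[[0,0,5],[0,0,20],[0,0,45],[0,0,80],[0,0,115]],"yaw":[0,0,0,0,0],"gripper":[200,200,200,200,200]}'
```

```text
time_s: 10.4
ee_pos: [0.582, -0.2973, 0.0227]
eef_rot: [-3.133, 0.019, 0.139]
force: [0.1, -0.3, -0.1]
grip_width: 0.0939
time_s: 10.82
ee_pos: [0.5823, -0.2975, 0.0235]
eef_rot: [-3.134, 0.018, 0.138]
force: [-0.2, -0.3, 0.2]
grip_width: 0.0639
time_s: 11.23
ee_pos: [0.5825, -0.2976, 0.024]
eef_rot: [-3.134, 0.017, 0.138]
force: [-1.2, -0.1, 5.2]
grip_width: 0.0554
time_s: 11.65
ee_pos: [0.582, -0.2973, 0.1397]
eef_rot: [-3.133, 0.019, 0.138]
force: [0.5, 0.9, -0.5]
grip_width: 0.056
```

```bash
python3 -m creep '{"translation":[[-1,12,5],[-3,40,10],[-5,70,10],[-7,100,10],[-9,130,10]],"yaw":[0.02,0.06,0.1,0.14,0.178],"gripper":[200,200,200,200,200]}'
python3 -m creep '{"translation":[[-2,30,0],[-4,60,0],[-6,90,0],[-8,115,0],[-8,132,0]],"yaw":[0,0,0,0,0],"gripper":[200,200,200,200,200]}'
python3 - <<'E'
from h import *
d=ctrl.camera("side"); t=ctrl.camera("top")
cv2.imwrite("pics/c4.png",np.hstack([cv2.resize(d["pixels"][80:230,220:400,::-1],(480,400)),cv2.resize(t["pixels"][60:240,250:400,::-1],(320,400))]))
o=ctrl.get_obs();print(o["ee_pos"],o["eef_rot"],o["grip_width"])
E
```

```text
time_s: 12.07
ee_pos: [0.5724, -0.1658, 0.1495]
eef_rot: [-3.133, 0.019, 0.318]
force: [0.6, 0.2, -0.8]
grip_width: 0.0558
time_s: 12.48
ee_pos: [0.5637, -0.0314, 0.1494]
eef_rot: [-3.132, 0.02, 0.32]
force: [1.2, -0.0, -0.6]
grip_width: 0.0557
[ 0.56410988 -0.03142066  0.14938768] [-3.13223015  0.01938175  0.32154314] 0.05599376874273069
```

View pics/c4.png

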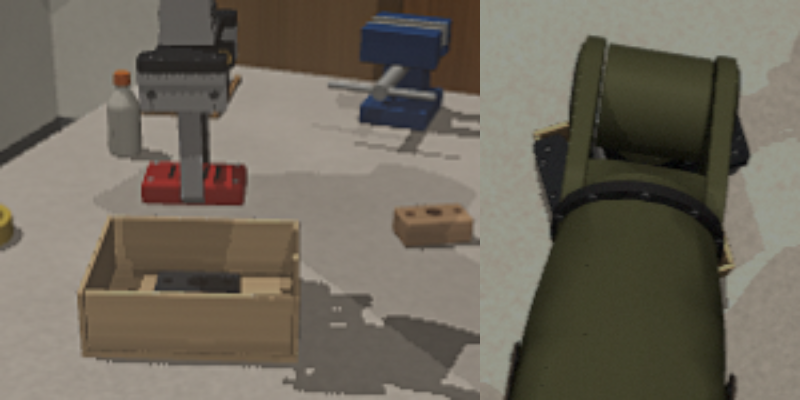

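The cover hangs level over the base (crop (195,183)). Lowering, slowly at the end.

```bash
python3 -m creep '{"translation":[[1,-4,-15],[1,-4,-38],[1,-4,-58],[1,-4,-70],[1,-4,-78]],"yaw":[0,0,0,0,0],"gripper":[200,200,200,200,200]}'
python3 -m creep '{"translation":[[0,0,-3],[0,0,-5],[0,0,-7],[0,0,-9],[0,0,-9]],"yaw":[0,0,0,0,0],"gripper":[200,200,200,200,200]}'
```

```text
time_s: 13.0
ee_pos: [0.5645, -0.036, 0.0699]
eef_rot: [-3.131, 0.021, 0.321]
force: [0.9, -0.0, -1.1]
grip_width: 0.0557
time_s: 13.42
ee_pos: [0.5647, -0.036, 0.0611]
eef_rot: [-3.132, 0.021, 0.321]
force: [0.3, -0.5, -0.9]
grip_width: 0.0563
```

```bash
python3 -m creep '{"translation":[[0,0,-0.5],[0,0,-1],[0,0,-1.5],[0,0,-1.5],[0,0,-1.5]],"yaw":[0,0,0,0,0],"gripper":[200,200,200,200,200]}'
```

```text
time_s: 13.83
ee_pos: [0.5649, -0.036, 0.06]
eef_rot: [-3.132, 0.02, 0.321]
force: [-0.5, -0.9, 3.4]
grip_width: 0.0558
```

Contact (+3.4 N upward). Release and lift away.

```bash
python3 -m creep '{"translation":[[0,0,0],[0,0,0],[0,0,0],[0,0,0],[0,0,0]],"yaw":[0,0,0,0,0],"gripper":[85,70,50,20,0]}' 5
python3 -m creep '{"translation":[[0,0,0],[0,0,0],[0,0,0],[0,0,0],[0,0,0]],"yaw":[0,0,0,0,0],"gripper":[0,0,0,0,0]}'
python3 -m creep '{"translation":[[0,0,10],[0,0,30],[0,0,60],[0,0,95],[0,0,130]],"yaw":[0,0,0,0,0],"gripper":[0,0,0,0,0]}'
python3 -m creep '{"translation":[[0,-35,0],[0,-75,0],[0,-115,0],[0,-155,0],[0,-190,0]],"yaw":[0,0,0,0,0],"gripper":[0,0,0,0,0]}'
python3 -m creep '{"translation":[[0,-30,0],[0,-50,0],[0,-60,0],[0,-60,0],[0,-60,0]],"yaw":[0,0,0,0,0],"gripper":[0,0,0,0,0]}'
python3 - <<'E'
from h import *
t=ctrl.camera("top"); X=cloud(t); d=ctrl.camera("side"); S=cloud(d)
rect(X,(322,151),.05,.0605,30); rect(X,(322,151),.0615,.08,65)
m=(X[...,2]>.05)&(X[...,2]<.064);m[:120]=0;m[180:]=0;m[:,:300]=0;m[:,345:]=0
P=X[m]; c,*_=np.linalg.lstsq(np.c_[P[:,:2],np.ones(len(P))],P[:,2],rcond=None); print("tilt",c[:2],len(P))
cv2.imwrite("pics/c5.png",np.hstack([cv2.resize(d["pixels"][120:230,220:360,::-1],(480,400)),cv2.resize(t["pixels"][90:215,265:380,::-1],(320,400))]))
o=ctrl.get_obs();print(o["ee_pos"],np.abs(o["joint_vel"]).max())
E
```

```text
time_s: 14.25
ee_pos: [0.5648, -0.036, 0.0599]
eef_rot: [-3.132, 0.02, 0.321]
force: [0.5, -0.9, 0.6]
grip_width: 0.0845
time_s: 14.67
ee_pos: [0.5648, -0.036, 0.0599]
eef_rot: [-3.132, 0.02, 0.321]
force: [-0.2, 0.3, -0.3]
grip_width: 0.0942
time_s: 15.08
ee_pos: [0.5644, -0.0359, 0.192]
eef_rot: [-3.132, 0.021, 0.321]
force: [-0.3, 1.3, 0.4]
grip_width: 0.0942
time_s: 15.5
ee_pos: [0.564, -0.2283, 0.193]
eef_rot: [-3.132, 0.02, 0.321]
force: [1.0, 0.2, -0.2]
grip_width: 0.0942
time_s: 15.92
ee_pos: [0.5641, -0.2876, 0.1932]
eef_rot: [-3.132, 0.02, 0.321]
force: [-0.5, 0.3, -0.5]
grip_width: 0.0938
ctr mm 564.8 -36.6 size 90.3 56.3 long-axis deg 19.0 rad 0.332  z med 0.0568 n 922
ctr mm 565.7 -35.3 size 192.5 162.1 long-axis deg 18.4 rad 0.321  z med 0.0649 n 805
tilt [ 0.00923677 -0.01085667] 981
[ 0.56428963 -0.28683875  0.1933331 ] 0.003282212213879469
```

View pics/c5.png

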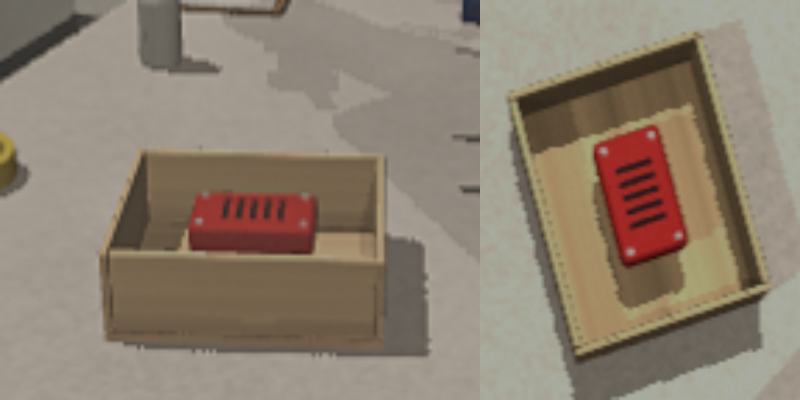

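The red cover lies flat and centred on the base, top view crop (640,195), with its top at about 57 mm as expected. The robot is clear.

```bash
python3 -c "
from station import ctrl
print(ctrl.hand_in())"
```

```text
the job is handed in; nothing more can be done
None
```

The iron base and the red cover are packed in the box, and I handed the job in at about 16 s of the 64 s allowed.

- **Base:** I lowered the dark cast-iron base until the wrist force showed it was on the floor, then let go. The top camera, taken before the cover went on, put it about 1 mm from the box centre and 0.5° off its length. The cover then hid it, so I could not measure it again.
- **Cover:** I laid the red cover on top. The last camera check put it about 1 mm from the base position and about 1° off in line. Its top was at 57 mm (58 mm expected) and it was within about 1° of level.
- **Robot:** It was clear of everything and still at hand-in. I left the green, wooden and blue look-alikes where they were.

No check failed or disagreed beyond the 2 mm calibration error. The hand-in gives no verdict.

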